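# Seat the reference probe in the dry-block calibrator

## Robot

A 6-joint arm with a two-finger parallel gripper is mounted at the origin on the work surface; the furniture and walls round the work are solid. World frame = base frame: x ahead of the robot, y to its left, z up, the work surface at z = 0. Lengths are in m, angles in rad, forces in N, time in s.
With the tool pointing down it reaches from about 0.3 to 0.775 m from the base axis. Payload 14.6 kg.
Tool frame: the origin (TCP) lies on the centre line of the jaws, within the pads' length; the fingertips stand 19 mm ahead of it and the grasp point (between the pads) is the TCP; y points along the fingers, x is the direction in which the jaws open and shut, and the axes are right-handed (so a half turn about y gives the same grasp; the last joint's range is limited). The gripper opens to 94 mm and grips with 3 to 60 N. Pads are 16 mm wide; open, the fingers measure 119 mm over their backs; the gripper's body (75 mm by 177 mm) begins 78 mm behind the grasp point.
Start: joints at [1.041, 0.3, 1.521, -0, 1.321, -0.067], TCP at [0.246, 0.492, 0.224] pointing down, gripper open.
Joint ranges: [-3.03, 3.03], [-0.79, 2.21], [0.23, 2.52], [-1.04, 4.18], [0, 3.07], [-2.55, 2.55]. Speed limits (rad/s): [2.22, 2.22, 2.57, 3.14, 3.14, 3.14].

## Interface

Orientations are given as [roll, pitch, yaw] about the fixed x, y, z axes, in that order (R = Rz(yaw) Ry(pitch) Rx(roll)).
In Python, from station import get_obs, cams, workorder gives the robot as it stands.
- The arm moves only by the shell command python3 -m handwheel 'ROWS' [FORCE]. ROWS is JSON, a list of rows, each an object of numbers: "fingers": the opening, from -1 (shut) to 1 (fully open); "x", "y", "z": the shift along the tool's x, y, z in m; "spin": the turn about the tool's y in degrees. In form: [{"fingers": .., "x": .., "y": .., "z": .., "spin": ..}, ...]. A call has exactly 10 rows; each row is the pose to reach, as a shift and turn from the pose commanded when the call began, along the tool's axes at that moment; what a row does not reach only later rows make up. A row lasts 1/10 s, in which the tool goes at most 50 mm and 8.59 degrees, less where a joint would pass 70% of its speed; a pose out of reach is approached as far as the arm can. A call with a gripper value outside its range is refused whole. The fingers move at their own pace and stop on an object; FORCE is the grip in N (left out, the last holds). Time passes only in rows, so rows that repeat a pose let the fingers close, or fill a call up. It gives the time, the measured TCP pose, the force and the opening at its end, in the units of the state.
- get_obs(): the state, without advancing time (a new reading comes with each control period).
- cams.camera(name): name is "scene" or "side" or "wrist"; returns (picture, depth): 480x640x3 uint8, red, green, blue; 480x640 float32, m along the optical axis (not along the pixel's ray), 0 where there is no reading.
- cams.get_calibration(name): a dict with "fx", "fy", "cx", "cy" (pixels), "dist" ([k1, k2, p1, p2, k3] as OpenCV has them; the pictures are not rectified), "view" (4x4, takes a point from world to camera coordinates). Camera axes: x right, y down, z forward; pixel columns grow to the right and rows downward; lengths in m; the calibration is good to about 2 mm. A picture is of the moment at which its call begins: read the wrist's pose just before it. get_calibration takes no time and is no camera call; for the wrist camera it gives the pose at the moment of the call.
- workorder.hand_in(): hands the job in, once; it reports no verdict.
The state is a dict: "time_s": time; "qpos": joint angles; "joint_vel": joint speeds; "tau": joint torques, N m; "ee_pos": TCP position; "eef_rot": TCP orientation; "force": force on the tool from outside, world axes, zero at the start; "moment": the same for the moment, N m; "grip_width": finger opening in m.
Only numpy, scipy, OpenCV 4.12 (cv2) and the standard library are available. Lean on these libraries where they do the work, as an engineer would, in place of code of your own. Each camera call takes 0.05 s, during which the arm holds its last target. There are 200 camera calls.

## Task

Take the reference probe out of its bench stand and push it gently, past the drag of the spring clip, down one of the two large wells of the dry-block calibrator until you feel it bottom. If the ring groove on its sheath still stands above the block's face, a short-probe spacer has been left in that well: draw the probe out and bottom it in the other large well instead. Never push with more than 25 N, leave the probe standing free in the well, fully bottomed and with its ring below the face, and leave everything else on the table where it is.

Things in the scene. Friction and masses are not known exactly. Their poses are not given: they have to be found in the camera images.
- probe: cordless reference probe, 146 mm long, about 0.12 kg, at the start upright in the stand. Straight steel sheath, 10 mm in diameter, 78 mm long, tip rounded; above it a grey round grip with dark ribs, 24 mm in diameter from 83 to 136 mm above the tip. Origin at the sheath tip, +z runs up to the grip; its yaw means nothing
- probe_ring (a point): centre of the dark ring groove round the sheath, 60 mm above the tip: the immersion mark, which must end below the block's face
- probe_grip (a point): middle of the grip on the probe's axis, 110 mm above the tip: where to hold it
- stand: fixed bench stand: round foot 72 mm across and an upright tube 86 mm high, up to 25 mm in outer and 14 mm in inner diameter. The sheath stands in the tube with 2 mm of play either side, its tip on the foot 10 mm above the table: lift straight up by 90 mm to clear it. Origin at the centre of the foot's underside
- drywell: fixed dry-block temperature calibrator: grey box 130x142 mm, dark front panel on its -x side, bare metal block in its top. The block's face is 100 mm above the table, the cover round it 94 mm. In the face: two large wells side by side along the box's y (42 mm apart) and two small 7 mm wells, which do not fit, along x. Origin at the centre of the underside, z up, turned about z
- well_1 (a point): mouth centre of the large well on the box's +y side, level with the face; 13 mm in diameter, vertical, 3 mm chamfer. The tip meets two spring balls (the clip) 8 to 18 mm below the face: pushing in takes 6 to 12 N there, and from 20 mm down a steady drag of 6 to 10 N, in or out; let go, the probe stays where it is. The balls centre it only along the box's x
- well_2 (a point): mouth centre of the large well on the box's -y side, built the same. The wells end in a solid metal floor, 62 to 70 mm below the face in the clear well and 36 to 46 mm in the well with the spacer. Which well has the spacer and how deep each is differ each time and cannot be measured from outside, only felt with the probe
- sealed_can_2: sealed full can, plain tinplate cylinder 71 mm across, 107 mm tall, one of three; origin at the centre of its foot
- probe_thermometer: white hand-held probe thermometer with a thin needle, 218 mm long, lying flat; not part of the job
- calculator: black desk calculator, 120x88x15 mm
- marker_black: white marker pen with a dark cap, about 140 mm long, lying
There are look-alikes about, which are no part of the job. There is more than one size of the probe; the job needs the smaller.

How it is judged:
By the outcome, as a careful person would: the job done as asked, in the order asked, and still so for the second after the job is handed in, with the robot touching nothing.
It also fails if it takes over 58 s, if anything falls off the work surface, if the arm or the gripper's body presses on something with over 40 N, if the wrist force passes 120 N, or if a joint passes its speed limit or range.

## Working session

There is one attempt and no reset: what is moved stays moved. The work goes in short steps, Python scripts to look and compute and a shell command to move; the robot and the scene stay as the last step left them, time stands still between calls to the robot, and variables do not carry over. Pictures are saved under pics/ and viewed, about 8 in all and at most 12, crops included, and the job is handed in when it is done.

```bash
ls; mkdir -p pics
cat > h.py <<'E'
import numpy as np, cv2
from station import get_obs, cams, workorder
def snap(n):
    c=cams.get_calibration(n); p,d=cams.camera(n); return p,d,c
def K(c): return np.array([[c['fx'],0,c['cx']],[0,c['fy'],c['cy']],[0,0,1.]])
def ray(c,u,v):
    q=cv2.undistortPoints(np.array([[[u,v]]],float),K(c),np.array(c['dist']))[0,0]
    V=np.array(c['view']);R=V[:3,:3];t=V[:3,3]
    return -R.T@t, R.T@np.array([q[0],q[1],1.])
def atz(c,u,v,z):
    o,r=ray(c,u,v); return o+r*(z-o[2])/r[2]
def atd(c,u,v,d):
    o,r=ray(c,u,v); return o+r*d
def proj(c,P):
    V=np.array(c['view']); return cv2.projectPoints(np.array(P,float).reshape(-1,3),cv2.Rodrigues(V[:3,:3])[0],V[:3,3],K(c),np.array(c['dist']))[0].reshape(-1,2)
def save(n,p): cv2.imwrite('pics/'+n,p[:,:,::-1])
E
python3 - <<'E'
from h import *
o=get_obs();print({k:np.round(v,3).tolist() for k,v in o.items()})
for n in ['scene','side']:
    p,d,c=snap(n);save(n+'0.png',p);np.savez('pics/'+n+'0',p=p,d=d);import pickle;pickle.dump(c,open('pics/'+n+'c.pkl','wb'))
    print(n,np.round(ray(c,320,240),2))
E
```

```text
pics
{'time_s': 0.0, 'qpos': [1.041, 0.3, 1.522, 0.0, 1.321, -0.067], 'joint_vel': [0.0, 0.0, -0.002, -0.0, 0.003, 0.001], 'tau': [0.0, -53.18, -35.274, 0.071, 0.024, -0.0], 'ee_pos': [0.245, 0.492, 0.224], 'eef_rot': [-1.571, 0.001, 1.108], 'force': [0.384, -0.69, 0.16], 'moment': [0.047, 0.03, -0.014], 'grip_width': 0.094}
scene [[ 0.08 -0.34  0.79]
 [ 0.47  0.42 -0.78]]
side [[-0.13  0.99  0.54]
 [ 0.54 -0.76 -0.36]]
```

View pics/scene0.png

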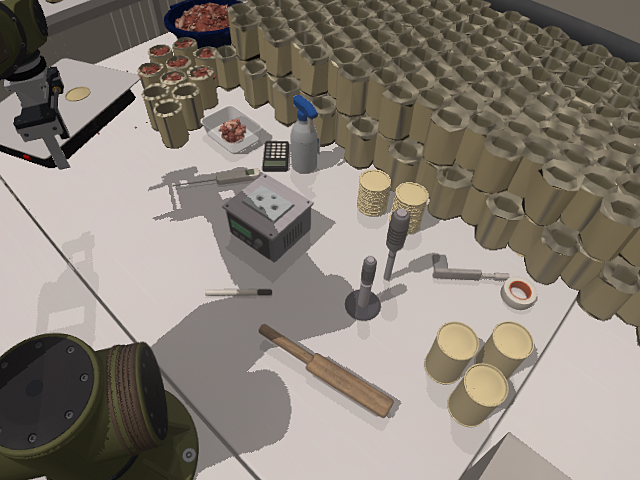

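View pics/side0.png

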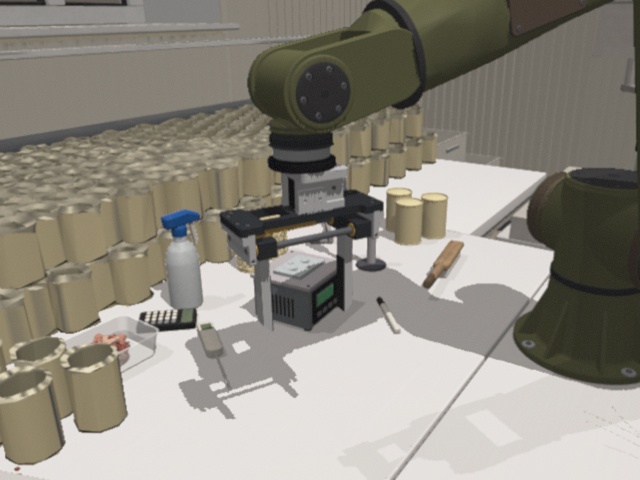

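Probe candidates are the small one in a stand with its foot at (363,305), and a larger one at (397,245). I'll enlarge both, along with the block.

Run:
```python
from h import *; import pickle
z=np.load('pics/scene0.npz');p,d=z['p'],z['d'];c=pickle.load(open('pics/scenec.pkl','rb'))
a=cv2.resize(p[170:330,335:435],None,fx=3.7,fy=3.7,interpolation=2);b=cv2.resize(p[165:265,215:320],None,fx=4,fy=4,interpolation=2)
im=np.zeros((600,800,3),np.uint8);im[:a.shape[0],:a.shape[1]]=a;im[:b.shape[0],375:375+b.shape[1]]=b[:, :425];save('crop1.png',im)
for u,v in [(368,265),(369,258),(397,230),(400,212),(267,200),(255,200)]:print(u,v,d[v,u],np.round(atd(c,u,v,d[v,u]),3))
```

```text
368 265 0.7787003 [ 0.483 -0.102  0.153]
369 258 0.78468883 [ 0.494 -0.095  0.156]
397 230 0.79911405 [ 0.563 -0.1    0.177]
400 212 0.784796 [ 0.575 -0.092  0.208]
267 200 0.94380736 [0.499 0.176 0.102]
255 200 0.9459792 [0.483 0.196 0.1  ]
```

View pics/crop1.png

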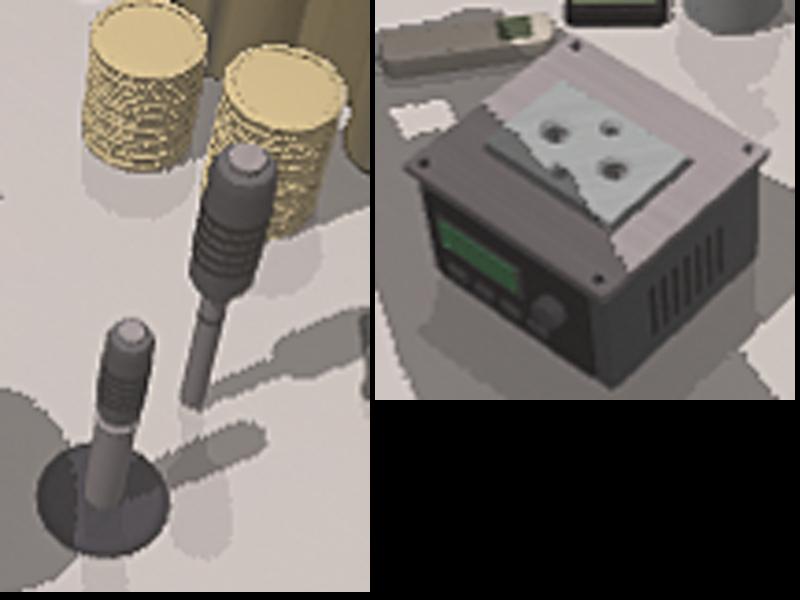

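The small probe, in the footed stand, fits: its top is at 0.156 m as it should be (0.010 + 0.146). The larger one has no stand. Large wells are at about (260,197.5) and (274.5,207), small ones at (273.5,197) and (261,208).

Run:
```python
from h import *; import pickle
z=np.load('pics/scene0.npz');p,d=z['p'],z['d'];c=pickle.load(open('pics/scenec.pkl','rb'))
def P(u,v,z): return np.round(atz(c,u,v,z),4)
print('top',P(370.1,258.0,.156),'foot',P(363.1,305,.008))
A=P(260,197.5,.1);B=P(274.5,207,.1);print(A,B,np.linalg.norm(A-B),'small',P(273.5,197,.1),P(261,208,.1),'mid',(A+B)/2)
ex=[P(*q,.094) for q in [(226,205.5),(265,176),(312.5,202.5),(271.5,238.5)]];print(ex,np.mean(ex,0))
print('big probe',P(396,191+18,.2),P(385,279,0))
o=get_obs();g=o['ee_pos'];t=P(370.1,258.5,.156);print(t-g, np.degrees(np.arctan2(t[1],t[0])))
cw=cams.get_calibration('wrist');print(np.round(ray(cw,320,240),3), cw['fx'])
```

```text
top [ 0.495  -0.0962  0.156 ] foot [ 0.4912 -0.1014  0.008 ]
[0.4953 0.1943 0.1   ] [0.4976 0.1522 0.1   ] 0.04216277979450596 small [0.516  0.1747 0.1   ] [0.4763 0.1703 0.1   ] mid [0.49645 0.17325 0.1    ]
[array([0.4338, 0.2333, 0.094 ]), array([0.5516, 0.2405, 0.094 ]), array([0.5656, 0.108 , 0.094 ]), array([0.4386, 0.0991, 0.094 ])] [0.4974   0.170225 0.094   ]
big probe [ 0.583 -0.079  0.2  ] [ 0.5757 -0.0926  0.    ]
[ 0.24876226 -0.58887127 -0.06794288] -11.093504101453188
[[ 0.171  0.53   0.385]
 [ 0.251 -0.136 -0.959]] 410.25325980499485
```

```bash
python3 -m handwheel '[{"fingers":0.2,"x":-0.02,"y":-0.003,"z":-0.023,"spin":-2},{"fingers":0.2,"x":-0.05,"y":-0.006,"z":-0.058,"spin":-5},{"fingers":0.2,"x":-0.08,"y":-0.009,"z":-0.093,"spin":-8},{"fingers":0.2,"x":-0.11,"y":-0.012,"z":-0.128,"spin":-11},{"fingers":0.2,"x":-0.14,"y":-0.015,"z":-0.163,"spin":-14},{"fingers":0.2,"x":-0.17,"y":-0.018,"z":-0.198,"spin":-17},{"fingers":0.2,"x":-0.2,"y":-0.02,"z":-0.232,"spin":-20},{"fingers":0.2,"x":-0.23,"y":-0.022,"z":-0.267,"spin":-23},{"fingers":0.2,"x":-0.26,"y":-0.024,"z":-0.302,"spin":-26},{"fingers":0.2,"x":-0.28,"y":-0.025,"z":-0.325,"spin":-26.5}]' 30
python3 - <<'E'
from h import *
o=get_obs();print(o['ee_pos'],o['eef_rot'],o['qpos'],o['time_s'])
E
```

```text
time_s: 1.1
ee_pos: [0.4119, 0.0941, 0.2495]
eef_rot: [-1.571, 0.0, 1.571]
force: [-0.1, -0.7, -0.1]
grip_width: 0.0564
[0.41188057 0.09405165 0.24954325] [-1.57096217e+00  1.87786161e-04  1.57104075e+00] [ 1.37883008e-01 -1.11693987e-02  1.81748782e+00 -2.14698585e-04
  1.33513573e+00 -1.43310764e+00] 1.1
```

```bash
python3 -m handwheel '[{"fingers":0.2,"x":-0.015,"y":0,"z":-0.006,"spin":0},{"fingers":0.2,"x":-0.04,"y":0,"z":-0.016,"spin":0},{"fingers":0.2,"x":-0.07,"y":0,"z":-0.03,"spin":0},{"fingers":0.2,"x":-0.1,"y":0,"z":-0.042,"spin":0},{"fingers":0.2,"x":-0.13,"y":0,"z":-0.055,"spin":0},{"fingers":0.2,"x":-0.16,"y":0,"z":-0.068,"spin":0},{"fingers":0.2,"x":-0.18,"y":0,"z":-0.076,"spin":0},{"fingers":0.2,"x":-0.192,"y":0,"z":-0.081,"spin":0},{"fingers":0.2,"x":-0.192,"y":0,"z":-0.081,"spin":0},{"fingers":0.2,"x":-0.192,"y":0,"z":-0.081,"spin":0}]'
python3 - <<'E'
from h import *;import pickle
p,d,c=snap('wrist');o=get_obs();print(o['ee_pos'])
pickle.dump((p,d,c),open('pics/w1.pkl','wb'))
q=proj(c,[[.493,-.098,.156],[.493,-.098,.146]]);print(q)
save('w1.png',p)
E
```

```text
time_s: 2.1
ee_pos: [0.4921, -0.0949, 0.2493]
eef_rot: [-1.57, -0.0, 1.571]
force: [0.6, -0.9, 1.0]
grip_width: 0.0563
[ 0.49205232 -0.09469521  0.24944014]
[[318.75271368 253.34249422]
 [318.92590554 248.66479661]]
```

View pics/w1.png

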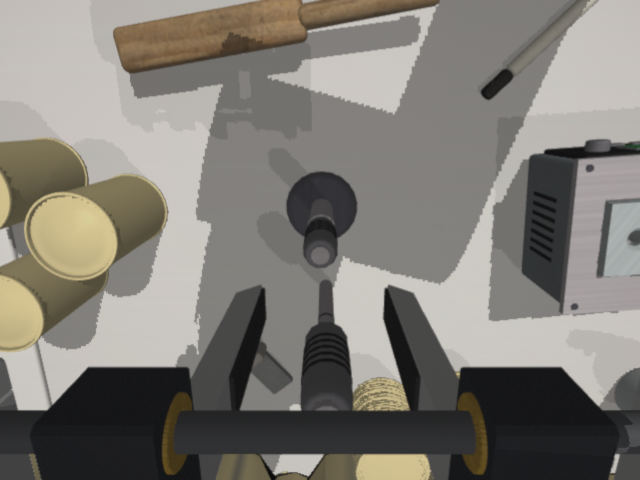

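Run:
```python
from h import *;import pickle
p,d,c=pickle.load(open('pics/w1.pkl','rb'))
print('top',atz(c,320,256,.156),d[256,320],atd(c,320,256,d[256,320]),'foot',atz(c,321.5,206,.008),'big',atz(c,326,392,.215))
o=get_obs();print(o['ee_pos'])
```

```text
top [ 0.4948322  -0.09719131  0.156     ] 0.26642495 [ 0.49420048 -0.09717303  0.15785528] foot [ 0.49254944 -0.09699018  0.008     ] big [ 0.5550389  -0.09350331  0.215     ]
[ 0.49205232 -0.09469521  0.24944014]
```

```bash
python3 -m handwheel '[{"fingers":0.2,"x":-0.001,"y":0.01,"z":-0.001,"spin":0},{"fingers":0.2,"x":-0.002,"y":0.03,"z":-0.002,"spin":0},{"fingers":0.2,"x":-0.002,"y":0.05,"z":-0.002,"spin":0},{"fingers":0.2,"x":-0.002,"y":0.07,"z":-0.002,"spin":0},{"fingers":0.2,"x":-0.002,"y":0.09,"z":-0.002,"spin":0},{"fingers":0.2,"x":-0.002,"y":0.11,"z":-0.002,"spin":0},{"fingers":0.2,"x":-0.002,"y":0.123,"z":-0.002,"spin":0},{"fingers":0.2,"x":-0.002,"y":0.129,"z":-0.002,"spin":0},{"fingers":0.2,"x":-0.002,"y":0.129,"z":-0.002,"spin":0},{"fingers":0.2,"x":-0.002,"y":0.129,"z":-0.002,"spin":0}]' 30
python3 -m handwheel '[{"fingers":-1,"x":0,"y":0,"z":0,"spin":0},{"fingers":-1,"x":0,"y":0,"z":0,"spin":0},{"fingers":-1,"x":0,"y":0,"z":0,"spin":0},{"fingers":-1,"x":0,"y":0,"z":0,"spin":0},{"fingers":-1,"x":0,"y":0,"z":0,"spin":0},{"fingers":-1,"x":0,"y":0,"z":0,"spin":0},{"fingers":-1,"x":0,"y":0,"z":0,"spin":0},{"fingers":-1,"x":0,"y":0,"z":0,"spin":0},{"fingers":-1,"x":0,"y":0,"z":0,"spin":0},{"fingers":-1,"x":0,"y":0,"z":0,"spin":0}]' 40
```

```text
time_s: 3.15
ee_pos: [0.4946, -0.0975, 0.1211]
eef_rot: [-1.572, 0.0, 1.571]
force: [0.2, 0.4, 0.2]
grip_width: 0.0564
time_s: 4.15
ee_pos: [0.4944, -0.0975, 0.1205]
eef_rot: [-1.571, -0.0, 1.571]
force: [-0.3, 0.9, 2.2]
grip_width: 0.0232
```

```bash
python3 -m handwheel '[{"fingers":-1,"x":0,"y":-0.005,"z":0,"spin":0},{"fingers":-1,"x":0,"y":-0.017,"z":0,"spin":0},{"fingers":-1,"x":0,"y":-0.032,"z":0,"spin":0},{"fingers":-1,"x":0,"y":-0.047,"z":0,"spin":0},{"fingers":-1,"x":0,"y":-0.062,"z":0,"spin":0},{"fingers":-1,"x":0,"y":-0.077,"z":0,"spin":0},{"fingers":-1,"x":0,"y":-0.092,"z":0,"spin":0},{"fingers":-1,"x":0,"y":-0.107,"z":0,"spin":0},{"fingers":-1,"x":0,"y":-0.12,"z":0,"spin":0},{"fingers":-1,"x":0,"y":-0.12,"z":0,"spin":0}]'
python3 - <<'E'
from h import *
p,d,c=snap('scene');cv2.imwrite('pics/s2.png',cv2.resize(p[130:330,250:450],None,fx=2.9,fy=2.9,interpolation=2)[:,:,::-1])
print(get_obs()['ee_pos'])
E
```

```text
time_s: 5.15
ee_pos: [0.4948, -0.0977, 0.2426]
eef_rot: [-1.574, 0.001, 1.571]
force: [0.0, 0.6, -1.1]
grip_width: 0.0238
[ 0.49446301 -0.09759513  0.24118538]
```

```bash
python3 -m handwheel '[{"fingers":-1,"x":0.012,"y":-0.002,"z":0,"spin":0},{"fingers":-1,"x":0.04,"y":-0.004,"z":-0.001,"spin":0},{"fingers":-1,"x":0.075,"y":-0.005,"z":-0.001,"spin":0},{"fingers":-1,"x":0.11,"y":-0.005,"z":-0.002,"spin":0},{"fingers":-1,"x":0.145,"y":-0.005,"z":-0.002,"spin":0},{"fingers":-1,"x":0.18,"y":-0.005,"z":-0.003,"spin":0},{"fingers":-1,"x":0.21,"y":-0.005,"z":-0.003,"spin":0},{"fingers":-1,"x":0.235,"y":-0.005,"z":-0.003,"spin":0},{"fingers":-1,"x":0.246,"y":-0.005,"z":-0.003,"spin":0},{"fingers":-1,"x":0.25,"y":-0.005,"z":-0.003,"spin":0}]'
python3 - <<'E'
from h import *;import pickle
p,d,c=snap('wrist');o=get_obs();print(o['ee_pos'],o['eef_rot'])
pickle.dump((p,d,c),open('pics/w2.pkl','wb'))
P=o['ee_pos']
print(proj(c,[P-[0,0,.11],[.4976,.1522,.1],[.4953,.1943,.1]]))
save('w2.png',p)
E
```

```text
time_s: 6.2
ee_pos: [0.4969, 0.1534, 0.2449]
eef_rot: [-1.57, 0.0, 1.572]
force: [1.2, -0.3, -2.0]
grip_width: 0.0238
[0.49709618 0.15310529 0.24505413] [-1.57004757e+00  1.79005340e-04  1.57134340e+00]
[[323.09107925 244.72472903]
 [322.0162066  231.9413794 ]
 [376.56826205 229.12643001]]
```

View pics/w2.png

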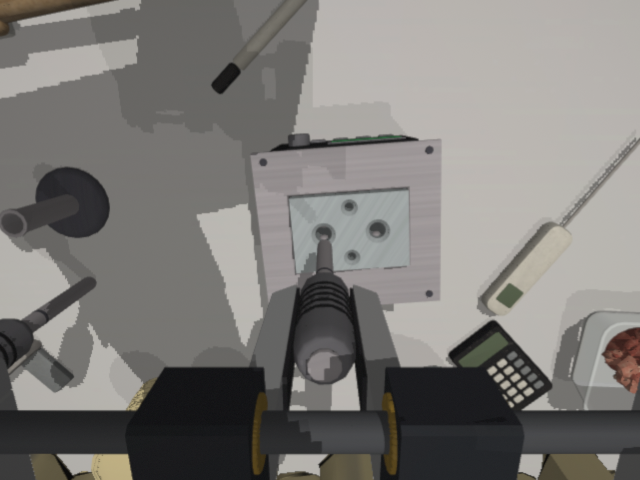

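Run:
```python
from h import *;import pickle
p,d,c=pickle.load(open('pics/w2.pkl','rb'))
cv2.imwrite('pics/w2c.png',cv2.resize(p[180:285,280:420],None,fx=5.7,fy=5.7,interpolation=2)[:,:,::-1])
```

```text
(no output)
```

View pics/w2c.png

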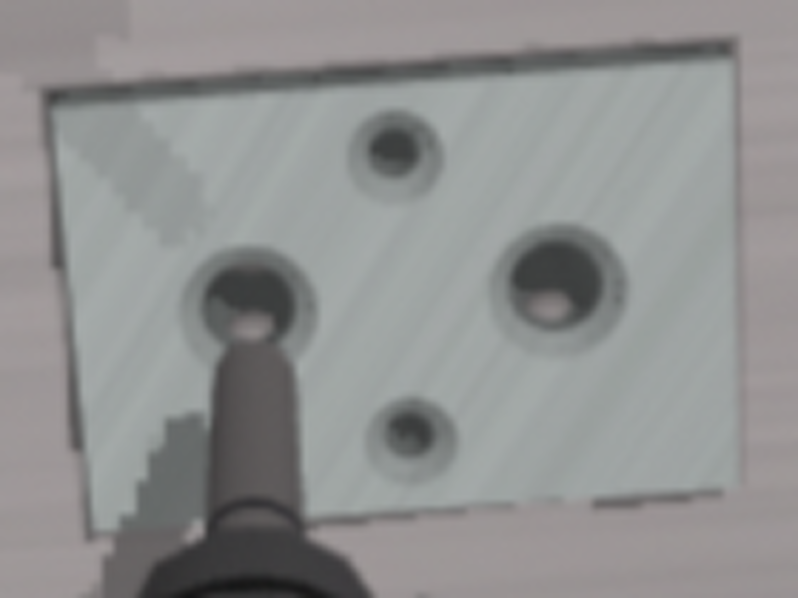

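Run:
```python
from h import *;import pickle
p,d,c=pickle.load(open('pics/w2.pkl','rb'))
P=np.array([.4971,.1531,.2451]);
f=lambda q:((np.array(q)-[280,180]+.4)*5.7).round(1)
def sil(r):
    pts=[]
    for a in np.linspace(0,2*np.pi,60):
        for t in np.linspace(0,np.pi/2,20):
            pts.append(P+[(5e-3-r+r*np.sin(t))*np.cos(a),(5e-3-r+r*np.sin(t))*np.sin(a),-.11+r-r*np.cos(t)])
    q=f(proj(c,pts));return q[:,1].min(), q[np.argmin(q[:,1])]
for r in (.001,.003,.005):print(r,sil(r))
print('axis@ring',f(proj(c,[P-[0,0,.05],P-[0,0,.08]])))
i=lambda u,v:(u/5.7+280-.4,v/5.7+180-.4)
for q in [(249.5,311),(558.5,288.5),(396,157),(411,440)]:print(atz(c,*i(*q),.1))
```

```text
0.001 (np.float64(333.8), array([250. , 333.8]))
0.003 (np.float64(337.8), array([250. , 337.8]))
0.005 (np.float64(341.9), array([249.9, 341.9]))
axis@ring [[246.5 554.9]
 [247.3 452.8]]
[0.49938182 0.15324944 0.1       ]
[0.49616838 0.19511656 0.1       ]
[0.47804579 0.17275637 0.1       ]
[0.51787023 0.17557568 0.1       ]
```

```bash
python3 -m handwheel '[{"fingers":-1,"x":-0.001,"y":0.003,"z":-0.002,"spin":0},{"fingers":-1,"x":-0.001,"y":0.01,"z":-0.002,"spin":0},{"fingers":-1,"x":-0.001,"y":0.017,"z":-0.002,"spin":0},{"fingers":-1,"x":-0.001,"y":0.024,"z":-0.002,"spin":0},{"fingers":-1,"x":-0.001,"y":0.029,"z":-0.002,"spin":0},{"fingers":-1,"x":-0.001,"y":0.031,"z":-0.002,"spin":0},{"fingers":-1,"x":-0.001,"y":0.032,"z":-0.002,"spin":0},{"fingers":-1,"x":-0.001,"y":0.032,"z":-0.002,"spin":0},{"fingers":-1,"x":-0.001,"y":0.032,"z":-0.002,"spin":0},{"fingers":-1,"x":-0.001,"y":0.032,"z":-0.002,"spin":0}]'
python3 - <<'E'
from h import *;import pickle
p,d,c=snap('wrist');o=get_obs();print(o['ee_pos'],o['force'])
pickle.dump((p,d,c),open('pics/w3.pkl','wb'))
print(proj(c,[o['ee_pos']-[0,0,.11],[.4994,.1532,.1],[.4962,.1951,.1]]))
cv2.imwrite('pics/w3c.png',cv2.resize(p[180:285,280:420],None,fx=5.7,fy=5.7,interpolation=2)[:,:,::-1])
E
```

```text
time_s: 7.25
ee_pos: [0.4995, 0.1515, 0.2137]
eef_rot: [-1.571, -0.0, 1.571]
force: [0.1, 0.3, -1.7]
grip_width: 0.0233
[0.49942973 0.15149728 0.21362657] [ 0.12392708  0.14962976 -1.30235687]
[[323.49696409 244.24595479]
 [325.93485455 242.67093276]
 [386.0073184  238.26112167]]
```

View pics/w3c.png

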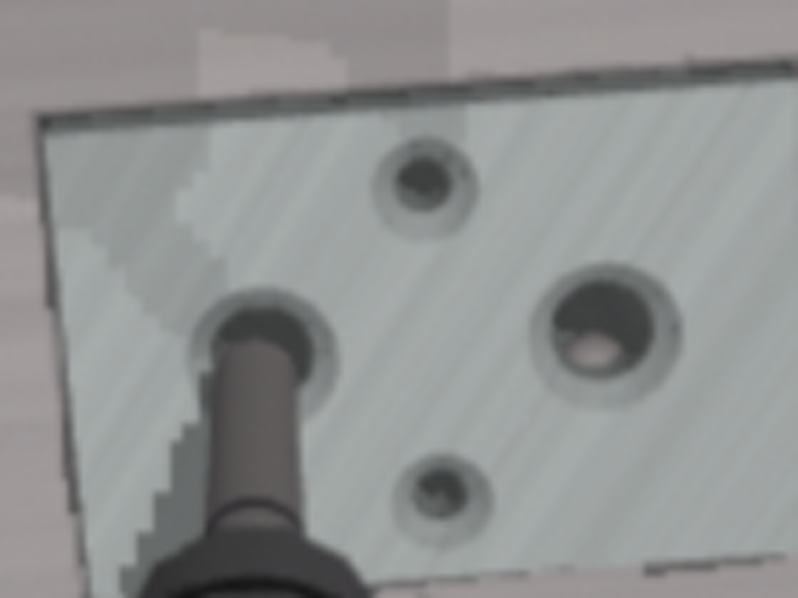

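```bash
python3 -m handwheel '[{"fingers":-1,"x":0.001,"y":0.001,"z":0,"spin":0},{"fingers":-1,"x":0.001,"y":0.002,"z":0,"spin":0},{"fingers":-1,"x":0.001,"y":0.003,"z":0,"spin":0},{"fingers":-1,"x":0.001,"y":0.004,"z":0,"spin":0},{"fingers":-1,"x":0.001,"y":0.005,"z":0,"spin":0},{"fingers":-1,"x":0.001,"y":0.006,"z":0,"spin":0},{"fingers":-1,"x":0.001,"y":0.007,"z":0,"spin":0},{"fingers":-1,"x":0.001,"y":0.008,"z":0,"spin":0},{"fingers":-1,"x":0.001,"y":0.009,"z":0,"spin":0},{"fingers":-1,"x":0.001,"y":0.01,"z":0,"spin":0}]'
```

```text
time_s: 8.3
ee_pos: [0.4994, 0.1525, 0.2033]
eef_rot: [-1.571, 0.0, 1.57]
force: [0.5, -0.4, -1.8]
grip_width: 0.0235
```

```bash
python3 -m handwheel '[{"fingers":-1,"x":0,"y":0.001,"z":0,"spin":0},{"fingers":-1,"x":0,"y":0.002,"z":0,"spin":0},{"fingers":-1,"x":0,"y":0.003,"z":0,"spin":0},{"fingers":-1,"x":0,"y":0.004,"z":0,"spin":0},{"fingers":-1,"x":0,"y":0.005,"z":0,"spin":0},{"fingers":-1,"x":0,"y":0.006,"z":0,"spin":0},{"fingers":-1,"x":0,"y":0.007,"z":0,"spin":0},{"fingers":-1,"x":0,"y":0.008,"z":0,"spin":0},{"fingers":-1,"x":0,"y":0.009,"z":0,"spin":0},{"fingers":-1,"x":0,"y":0.01,"z":0,"spin":0}]' 50
```

```text
time_s: 9.3
ee_pos: [0.4997, 0.1526, 0.1943]
eef_rot: [-1.572, -0.0, 1.57]
force: [-2.2, -0.7, 6.3]
grip_width: 0.0232
```

```bash
python3 -m handwheel '[{"fingers":-1,"x":0,"y":0.001,"z":0,"spin":0},{"fingers":-1,"x":0,"y":0.002,"z":0,"spin":0},{"fingers":-1,"x":0,"y":0.003,"z":0,"spin":0},{"fingers":-1,"x":0,"y":0.004,"z":0,"spin":0},{"fingers":-1,"x":0,"y":0.005,"z":0,"spin":0},{"fingers":-1,"x":0,"y":0.006,"z":0,"spin":0},{"fingers":-1,"x":0,"y":0.007,"z":0,"spin":0},{"fingers":-1,"x":0,"y":0.008,"z":0,"spin":0},{"fingers":-1,"x":0,"y":0.009,"z":0,"spin":0},{"fingers":-1,"x":0,"y":0.01,"z":0,"spin":0}]'
```

```text
time_s: 10.3
ee_pos: [0.4994, 0.1524, 0.1833]
eef_rot: [-1.571, 0.0, 1.571]
force: [1.0, -0.7, 3.1]
grip_width: 0.0234
```

```bash
python3 -m handwheel '[{"fingers":-1,"x":0,"y":0.001,"z":0,"spin":0},{"fingers":-1,"x":0,"y":0.002,"z":0,"spin":0},{"fingers":-1,"x":0,"y":0.003,"z":0,"spin":0},{"fingers":-1,"x":0,"y":0.004,"z":0,"spin":0},{"fingers":-1,"x":0,"y":0.005,"z":0,"spin":0},{"fingers":-1,"x":0,"y":0.006,"z":0,"spin":0},{"fingers":-1,"x":0,"y":0.0065,"z":0,"spin":0},{"fingers":-1,"x":0,"y":0.007,"z":0,"spin":0},{"fingers":-1,"x":0,"y":0.0075,"z":0,"spin":0},{"fingers":-1,"x":0,"y":0.008,"z":0,"spin":0}]'
```

```text
time_s: 11.3
ee_pos: [0.4993, 0.1525, 0.1753]
eef_rot: [-1.571, 0.0, 1.571]
force: [0.1, -1.1, 4.0]
grip_width: 0.0232
```

```bash
python3 -m handwheel '[{"fingers":-1,"x":0,"y":0.0002,"z":0,"spin":0},{"fingers":-1,"x":0,"y":0.0004,"z":0,"spin":0},{"fingers":-1,"x":0,"y":0.0006,"z":0,"spin":0},{"fingers":-1,"x":0,"y":0.0008,"z":0,"spin":0},{"fingers":-1,"x":0,"y":0.001,"z":0,"spin":0},{"fingers":-1,"x":0,"y":0.0012,"z":0,"spin":0},{"fingers":-1,"x":0,"y":0.0014,"z":0,"spin":0},{"fingers":-1,"x":0,"y":0.0016,"z":0,"spin":0},{"fingers":-1,"x":0,"y":0.0018,"z":0,"spin":0},{"fingers":-1,"x":0,"y":0.002,"z":0,"spin":0}]'
```

```text
time_s: 12.3
ee_pos: [0.4994, 0.1525, 0.1735]
eef_rot: [-1.571, -0.0, 1.571]
force: [0.7, 0.8, 4.0]
grip_width: 0.0232
```

```bash
python3 -m handwheel '[{"fingers":-1,"x":0,"y":0.0002,"z":0,"spin":0},{"fingers":-1,"x":0,"y":0.0004,"z":0,"spin":0},{"fingers":-1,"x":0,"y":0.0006,"z":0,"spin":0},{"fingers":-1,"x":0,"y":0.0008,"z":0,"spin":0},{"fingers":-1,"x":0,"y":0.001,"z":0,"spin":0},{"fingers":-1,"x":0,"y":0.0012,"z":0,"spin":0},{"fingers":-1,"x":0,"y":0.0014,"z":0,"spin":0},{"fingers":-1,"x":0,"y":0.0016,"z":0,"spin":0},{"fingers":-1,"x":0,"y":0.0018,"z":0,"spin":0},{"fingers":-1,"x":0,"y":0.002,"z":0,"spin":0}]'
```

```text
time_s: 13.3
ee_pos: [0.4994, 0.1525, 0.1714]
eef_rot: [-1.571, -0.0, 1.571]
force: [0.7, 0.3, 5.0]
grip_width: 0.0236
```

```bash
python3 -m handwheel '[{"fingers":-1,"x":0,"y":0.0002,"z":0,"spin":0},{"fingers":-1,"x":0,"y":0.0004,"z":0,"spin":0},{"fingers":-1,"x":0,"y":0.0006,"z":0,"spin":0},{"fingers":-1,"x":0,"y":0.0008,"z":0,"spin":0},{"fingers":-1,"x":0,"y":0.001,"z":0,"spin":0},{"fingers":-1,"x":0,"y":0.0012,"z":0,"spin":0},{"fingers":-1,"x":0,"y":0.0014,"z":0,"spin":0},{"fingers":-1,"x":0,"y":0.0016,"z":0,"spin":0},{"fingers":-1,"x":0,"y":0.0018,"z":0,"spin":0},{"fingers":-1,"x":0,"y":0.002,"z":0,"spin":0}]'
```

```text
time_s: 14.3
ee_pos: [0.4994, 0.1525, 0.1694]
eef_rot: [-1.571, 0.0, 1.571]
force: [0.4, 1.5, 6.1]
grip_width: 0.0238
```

```bash
python3 -m handwheel '[{"fingers":-1,"x":0,"y":0.0002,"z":0,"spin":0},{"fingers":-1,"x":0,"y":0.0004,"z":0,"spin":0},{"fingers":-1,"x":0,"y":0.0006,"z":0,"spin":0},{"fingers":-1,"x":0,"y":0.0008,"z":0,"spin":0},{"fingers":-1,"x":0,"y":0.001,"z":0,"spin":0},{"fingers":-1,"x":0,"y":0.0012,"z":0,"spin":0},{"fingers":-1,"x":0,"y":0.0014,"z":0,"spin":0},{"fingers":-1,"x":0,"y":0.0016,"z":0,"spin":0},{"fingers":-1,"x":0,"y":0.0018,"z":0,"spin":0},{"fingers":-1,"x":0,"y":0.002,"z":0,"spin":0}]'
```

```text
time_s: 15.3
ee_pos: [0.4994, 0.1525, 0.1675]
eef_rot: [-1.571, -0.0, 1.57]
force: [-0.0, 0.7, 5.4]
grip_width: 0.0235
```

```bash
python3 -m handwheel '[{"fingers":-1,"x":0,"y":0.0002,"z":0,"spin":0},{"fingers":-1,"x":0,"y":0.0004,"z":0,"spin":0},{"fingers":-1,"x":0,"y":0.0006,"z":0,"spin":0},{"fingers":-1,"x":0,"y":0.0008,"z":0,"spin":0},{"fingers":-1,"x":0,"y":0.001,"z":0,"spin":0},{"fingers":-1,"x":0,"y":0.0012,"z":0,"spin":0},{"fingers":-1,"x":0,"y":0.0014,"z":0,"spin":0},{"fingers":-1,"x":0,"y":0.0016,"z":0,"spin":0},{"fingers":-1,"x":0,"y":0.0018,"z":0,"spin":0},{"fingers":-1,"x":0,"y":0.002,"z":0,"spin":0}]'
```

```text
time_s: 16.3
ee_pos: [0.4996, 0.1525, 0.1661]
eef_rot: [-1.572, -0.0, 1.57]
force: [-2.5, 0.8, 12.6]
grip_width: 0.0235
```

```bash
python3 -m handwheel '[{"fingers":-1,"x":0,"y":0.0001,"z":0,"spin":0},{"fingers":-1,"x":0,"y":0.0002,"z":0,"spin":0},{"fingers":-1,"x":0,"y":0.0003,"z":0,"spin":0},{"fingers":-1,"x":0,"y":0.0004,"z":0,"spin":0},{"fingers":-1,"x":0,"y":0.0005,"z":0,"spin":0},{"fingers":-1,"x":0,"y":0.0006,"z":0,"spin":0},{"fingers":-1,"x":0,"y":0.0006,"z":0,"spin":0},{"fingers":-1,"x":0,"y":0.0006,"z":0,"spin":0},{"fingers":-1,"x":0,"y":0.0006,"z":0,"spin":0},{"fingers":-1,"x":0,"y":0.0006,"z":0,"spin":0}]'
python3 - <<'E'
from h import *
p,d,c=snap('wrist');o=get_obs();print(o['ee_pos'],o['force'])
cv2.imwrite('pics/w4c.png',cv2.resize(p[180:320,260:440],None,fx=4.2,fy=4.2,interpolation=2)[:,:,::-1])
E
```

```text
time_s: 17.3
ee_pos: [0.4997, 0.1525, 0.166]
eef_rot: [-1.572, -0.0, 1.571]
force: [-3.1, -0.4, 15.3]
grip_width: 0.0233
[0.49969275 0.15249988 0.1659749 ] [-1.94393749 -0.91270055 15.45825162]
```

View pics/w4c.png

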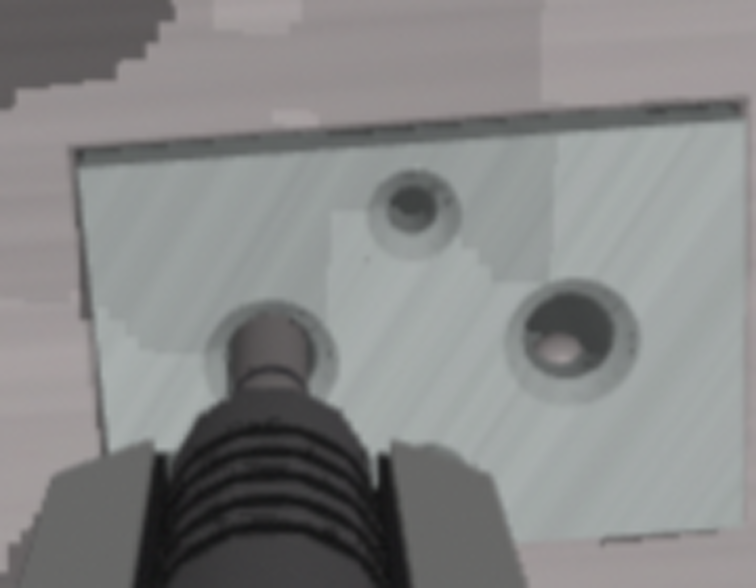

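Bottomed on the spacer: 15 N, advance stopped, tip 44 mm below the face. The ring at crop (272,375) is about 16 mm above it. Next: draw out and change wells (offset −3 mm in x, +42 mm in y).

```bash
python3 -m handwheel '[{"fingers":-1,"x":0,"y":-0.003,"z":0,"spin":0},{"fingers":-1,"x":0,"y":-0.008,"z":0,"spin":0},{"fingers":-1,"x":0,"y":-0.014,"z":0,"spin":0},{"fingers":-1,"x":0,"y":-0.021,"z":0,"spin":0},{"fingers":-1,"x":0,"y":-0.028,"z":0,"spin":0},{"fingers":-1,"x":0,"y":-0.035,"z":0,"spin":0},{"fingers":-1,"x":0,"y":-0.042,"z":0,"spin":0},{"fingers":-1,"x":0,"y":-0.049,"z":0,"spin":0},{"fingers":-1,"x":0,"y":-0.055,"z":0,"spin":0},{"fingers":-1,"x":0,"y":-0.058,"z":0,"spin":0}]'
python3 -m handwheel '[{"fingers":-1,"x":0,"y":-0.001,"z":0,"spin":0},{"fingers":-1,"x":0.004,"y":-0.001,"z":0,"spin":0},{"fingers":-1,"x":0.011,"y":-0.001,"z":0.001,"spin":0},{"fingers":-1,"x":0.02,"y":-0.001,"z":0.001,"spin":0},{"fingers":-1,"x":0.029,"y":-0.001,"z":0.002,"spin":0},{"fingers":-1,"x":0.036,"y":-0.001,"z":0.003,"spin":0},{"fingers":-1,"x":0.041,"y":-0.001,"z":0.003,"spin":0},{"fingers":-1,"x":0.042,"y":0.002,"z":0.003,"spin":0},{"fingers":-1,"x":0.042,"y":0.005,"z":0.003,"spin":0},{"fingers":-1,"x":0.042,"y":0.006,"z":0.003,"spin":0}]'
python3 - <<'E'
from h import *
p,d,c=snap('wrist');o=get_obs();print(o['ee_pos'],o['force'])
cv2.imwrite('pics/w5c.png',cv2.resize(p[180:285,230:370],None,fx=5.7,fy=5.7,interpolation=2)[:,:,::-1])
E
```

```text
time_s: 18.35
ee_pos: [0.4995, 0.1525, 0.2238]
eef_rot: [-1.572, -0.0, 1.57]
force: [0.0, -0.2, -1.2]
grip_width: 0.0233
time_s: 19.35
ee_pos: [0.4963, 0.1942, 0.2163]
eef_rot: [-1.57, 0.0, 1.57]
force: [1.0, -0.9, -1.1]
grip_width: 0.0235
[0.4962839  0.19417724 0.21632853] [-0.12851121 -0.01108391 -1.59991795]
```

View pics/w5c.png

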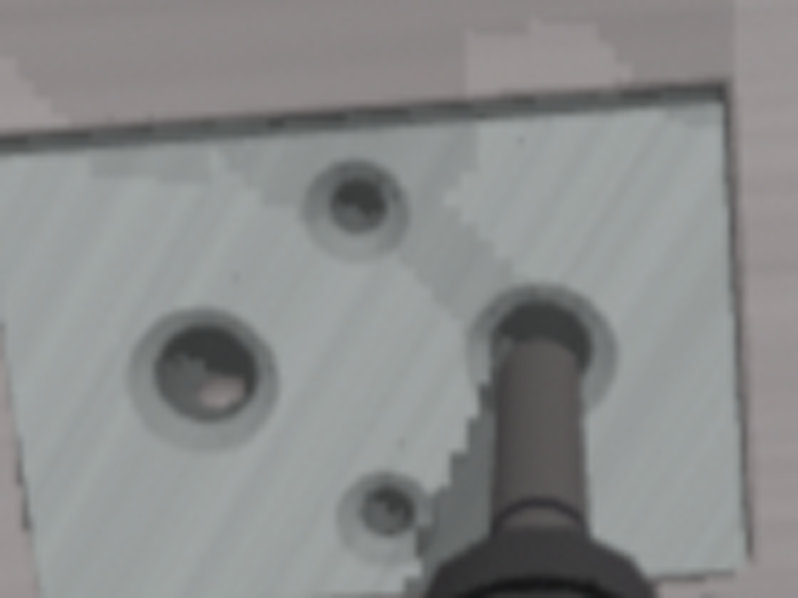

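```bash
python3 -m handwheel '[{"fingers":-1,"x":0.0003,"y":0.001,"z":-0.0005,"spin":0},{"fingers":-1,"x":0.0003,"y":0.003,"z":-0.0005,"spin":0},{"fingers":-1,"x":0.0003,"y":0.005,"z":-0.0005,"spin":0},{"fingers":-1,"x":0.0003,"y":0.006,"z":-0.0005,"spin":0},{"fingers":-1,"x":0.0003,"y":0.007,"z":-0.0005,"spin":0},{"fingers":-1,"x":0.0003,"y":0.008,"z":-0.0005,"spin":0},{"fingers":-1,"x":0.0003,"y":0.009,"z":-0.0005,"spin":0},{"fingers":-1,"x":0.0003,"y":0.01,"z":-0.0005,"spin":0},{"fingers":-1,"x":0.0003,"y":0.011,"z":-0.0005,"spin":0},{"fingers":-1,"x":0.0003,"y":0.012,"z":-0.0005,"spin":0}]'
```

```text
time_s: 20.4
ee_pos: [0.4969, 0.1948, 0.2048]
eef_rot: [-1.571, 0.0, 1.57]
force: [0.1, 0.6, -1.1]
grip_width: 0.0234
```

```bash
python3 -m handwheel '[{"fingers":-1,"x":0,"y":0.001,"z":0,"spin":0},{"fingers":-1,"x":0,"y":0.002,"z":0,"spin":0},{"fingers":-1,"x":0,"y":0.003,"z":0,"spin":0},{"fingers":-1,"x":0,"y":0.004,"z":0,"spin":0},{"fingers":-1,"x":0,"y":0.005,"z":0,"spin":0},{"fingers":-1,"x":0,"y":0.006,"z":0,"spin":0},{"fingers":-1,"x":0,"y":0.007,"z":0,"spin":0},{"fingers":-1,"x":0,"y":0.008,"z":0,"spin":0},{"fingers":-1,"x":0,"y":0.009,"z":0,"spin":0},{"fingers":-1,"x":0,"y":0.01,"z":0,"spin":0}]'
```

```text
time_s: 21.4
ee_pos: [0.4969, 0.1948, 0.1952]
eef_rot: [-1.571, -0.0, 1.571]
force: [-3.2, -0.7, 5.7]
grip_width: 0.0234
```

```bash
python3 -m handwheel '[{"fingers":-1,"x":0,"y":0.001,"z":0,"spin":0},{"fingers":-1,"x":0,"y":0.002,"z":0,"spin":0},{"fingers":-1,"x":0,"y":0.003,"z":0,"spin":0},{"fingers":-1,"x":0,"y":0.004,"z":0,"spin":0},{"fingers":-1,"x":0,"y":0.005,"z":0,"spin":0},{"fingers":-1,"x":0,"y":0.006,"z":0,"spin":0},{"fingers":-1,"x":0,"y":0.007,"z":0,"spin":0},{"fingers":-1,"x":0,"y":0.008,"z":0,"spin":0},{"fingers":-1,"x":0,"y":0.01,"z":0,"spin":0},{"fingers":-1,"x":0,"y":0.012,"z":0,"spin":0}]'
```

```text
time_s: 22.4
ee_pos: [0.4969, 0.1947, 0.1827]
eef_rot: [-1.571, 0.0, 1.571]
force: [-1.7, 0.3, 5.4]
grip_width: 0.0233
```

```bash
python3 -m handwheel '[{"fingers":-1,"x":0,"y":0.001,"z":0,"spin":0},{"fingers":-1,"x":0,"y":0.002,"z":0,"spin":0},{"fingers":-1,"x":0,"y":0.003,"z":0,"spin":0},{"fingers":-1,"x":0,"y":0.004,"z":0,"spin":0},{"fingers":-1,"x":0,"y":0.005,"z":0,"spin":0},{"fingers":-1,"x":0,"y":0.006,"z":0,"spin":0},{"fingers":-1,"x":0,"y":0.007,"z":0,"spin":0},{"fingers":-1,"x":0,"y":0.008,"z":0,"spin":0},{"fingers":-1,"x":0,"y":0.009,"z":0,"spin":0},{"fingers":-1,"x":0,"y":0.01,"z":0,"spin":0}]'
```

```text
time_s: 23.4
ee_pos: [0.4969, 0.1948, 0.1728]
eef_rot: [-1.571, -0.0, 1.57]
force: [-3.5, 0.1, 5.5]
grip_width: 0.0233
```

```bash
python3 -m handwheel '[{"fingers":-1,"x":0,"y":0.001,"z":0,"spin":0},{"fingers":-1,"x":0,"y":0.002,"z":0,"spin":0},{"fingers":-1,"x":0,"y":0.003,"z":0,"spin":0},{"fingers":-1,"x":0,"y":0.004,"z":0,"spin":0},{"fingers":-1,"x":0,"y":0.005,"z":0,"spin":0},{"fingers":-1,"x":0,"y":0.006,"z":0,"spin":0},{"fingers":-1,"x":0,"y":0.007,"z":0,"spin":0},{"fingers":-1,"x":0,"y":0.008,"z":0,"spin":0},{"fingers":-1,"x":0,"y":0.009,"z":0,"spin":0},{"fingers":-1,"x":0,"y":0.01,"z":0,"spin":0}]'
```

```text
time_s: 24.4
ee_pos: [0.4969, 0.1948, 0.1627]
eef_rot: [-1.571, 0.0, 1.571]
force: [-2.4, -0.2, 4.3]
grip_width: 0.023
```

```bash
python3 -m handwheel '[{"fingers":-1,"x":0,"y":0.001,"z":0.0002,"spin":0},{"fingers":-1,"x":0,"y":0.002,"z":0.0004,"spin":0},{"fingers":-1,"x":0,"y":0.003,"z":0.0005,"spin":0},{"fingers":-1,"x":0,"y":0.004,"z":0.0005,"spin":0},{"fingers":-1,"x":0,"y":0.006,"z":0.0005,"spin":0},{"fingers":-1,"x":0,"y":0.008,"z":0.0005,"spin":0},{"fingers":-1,"x":0,"y":0.009,"z":0.0005,"spin":0},{"fingers":-1,"x":0,"y":0.01,"z":0.0005,"spin":0},{"fingers":-1,"x":0,"y":0.011,"z":0.0005,"spin":0},{"fingers":-1,"x":0,"y":0.012,"z":0.0005,"spin":0}]'
```

```text
time_s: 25.4
ee_pos: [0.4964, 0.1947, 0.1508]
eef_rot: [-1.571, 0.0, 1.57]
force: [-0.2, 0.3, 3.6]
grip_width: 0.0235
```

```bash
python3 -m handwheel '[{"fingers":-1,"x":0,"y":0.0002,"z":0,"spin":0},{"fingers":-1,"x":0,"y":0.0004,"z":0,"spin":0},{"fingers":-1,"x":0,"y":0.0006,"z":0,"spin":0},{"fingers":-1,"x":0,"y":0.0008,"z":0,"spin":0},{"fingers":-1,"x":0,"y":0.001,"z":0,"spin":0},{"fingers":-1,"x":0,"y":0.0012,"z":0,"spin":0},{"fingers":-1,"x":0,"y":0.0014,"z":0,"spin":0},{"fingers":-1,"x":0,"y":0.0016,"z":0,"spin":0},{"fingers":-1,"x":0,"y":0.0018,"z":0,"spin":0},{"fingers":-1,"x":0,"y":0.002,"z":0,"spin":0}]'
```

```text
time_s: 26.4
ee_pos: [0.4965, 0.1948, 0.149]
eef_rot: [-1.571, -0.0, 1.571]
force: [-0.9, 1.0, 6.5]
grip_width: 0.0233
```

Depth 61 mm; from here 2 mm per call, checking force each time.

```bash
python3 -m handwheel '[{"fingers":-1,"x":0,"y":0.0002,"z":0,"spin":0},{"fingers":-1,"x":0,"y":0.0004,"z":0,"spin":0},{"fingers":-1,"x":0,"y":0.0006,"z":0,"spin":0},{"fingers":-1,"x":0,"y":0.0008,"z":0,"spin":0},{"fingers":-1,"x":0,"y":0.001,"z":0,"spin":0},{"fingers":-1,"x":0,"y":0.0012,"z":0,"spin":0},{"fingers":-1,"x":0,"y":0.0014,"z":0,"spin":0},{"fingers":-1,"x":0,"y":0.0016,"z":0,"spin":0},{"fingers":-1,"x":0,"y":0.0018,"z":0,"spin":0},{"fingers":-1,"x":0,"y":0.002,"z":0,"spin":0}]'
```

```text
time_s: 27.4
ee_pos: [0.4964, 0.1947, 0.1468]
eef_rot: [-1.571, 0.0, 1.571]
force: [-0.4, 1.1, 2.4]
grip_width: 0.0233
```

```bash
python3 -m handwheel '[{"fingers":-1,"x":0,"y":0.0002,"z":0,"spin":0},{"fingers":-1,"x":0,"y":0.0004,"z":0,"spin":0},{"fingers":-1,"x":0,"y":0.0006,"z":0,"spin":0},{"fingers":-1,"x":0,"y":0.0008,"z":0,"spin":0},{"fingers":-1,"x":0,"y":0.001,"z":0,"spin":0},{"fingers":-1,"x":0,"y":0.0012,"z":0,"spin":0},{"fingers":-1,"x":0,"y":0.0014,"z":0,"spin":0},{"fingers":-1,"x":0,"y":0.0016,"z":0,"spin":0},{"fingers":-1,"x":0,"y":0.0018,"z":0,"spin":0},{"fingers":-1,"x":0,"y":0.002,"z":0,"spin":0}]'
```

```text
time_s: 28.4
ee_pos: [0.4964, 0.1948, 0.1448]
eef_rot: [-1.571, -0.0, 1.57]
force: [-0.4, 0.3, 3.9]
grip_width: 0.0235
```

```bash
python3 -m handwheel '[{"fingers":-1,"x":0,"y":0.0002,"z":0,"spin":0},{"fingers":-1,"x":0,"y":0.0004,"z":0,"spin":0},{"fingers":-1,"x":0,"y":0.0006,"z":0,"spin":0},{"fingers":-1,"x":0,"y":0.0008,"z":0,"spin":0},{"fingers":-1,"x":0,"y":0.001,"z":0,"spin":0},{"fingers":-1,"x":0,"y":0.0012,"z":0,"spin":0},{"fingers":-1,"x":0,"y":0.0014,"z":0,"spin":0},{"fingers":-1,"x":0,"y":0.0016,"z":0,"spin":0},{"fingers":-1,"x":0,"y":0.0018,"z":0,"spin":0},{"fingers":-1,"x":0,"y":0.002,"z":0,"spin":0}]'
```

```text
time_s: 29.4
ee_pos: [0.4967, 0.1949, 0.144]
eef_rot: [-1.572, -0.0, 1.571]
force: [-2.7, -1.2, 16.4]
grip_width: 0.0233
```

```bash
python3 -m handwheel '[{"fingers":-1,"x":0,"y":0.0001,"z":0,"spin":0},{"fingers":-1,"x":0,"y":0.0002,"z":0,"spin":0},{"fingers":-1,"x":0,"y":0.0003,"z":0,"spin":0},{"fingers":-1,"x":0,"y":0.0003,"z":0,"spin":0},{"fingers":-1,"x":0,"y":0.0003,"z":0,"spin":0},{"fingers":-1,"x":0,"y":0.0003,"z":0,"spin":0},{"fingers":-1,"x":0,"y":0.0003,"z":0,"spin":0},{"fingers":-1,"x":0,"y":0.0003,"z":0,"spin":0},{"fingers":-1,"x":0,"y":0.0003,"z":0,"spin":0},{"fingers":-1,"x":0,"y":0.0003,"z":0,"spin":0}]'
```

```text
time_s: 30.4
ee_pos: [0.4968, 0.1948, 0.144]
eef_rot: [-1.572, -0.0, 1.571]
force: [-4.1, -0.4, 19.3]
grip_width: 0.0235
```

Firm: 3 N more and no travel. Next I ease part of the preload and open.

```bash
python3 -m handwheel '[{"fingers":-1,"x":0,"y":-0.0003,"z":0,"spin":0},{"fingers":-1,"x":0,"y":-0.0006,"z":0,"spin":0},{"fingers":-1,"x":0,"y":-0.0008,"z":0,"spin":0},{"fingers":-1,"x":0,"y":-0.0008,"z":0,"spin":0},{"fingers":0.2,"x":0,"y":-0.0008,"z":0,"spin":0},{"fingers":0.2,"x":0,"y":-0.0008,"z":0,"spin":0},{"fingers":0.2,"x":0,"y":-0.0008,"z":0,"spin":0},{"fingers":0.2,"x":0,"y":-0.0008,"z":0,"spin":0},{"fingers":0.2,"x":0,"y":-0.0008,"z":0,"spin":0},{"fingers":0.2,"x":0,"y":-0.0008,"z":0,"spin":0}]'
```

```text
time_s: 31.4
ee_pos: [0.4964, 0.1948, 0.1433]
eef_rot: [-1.571, 0.0, 1.571]
force: [-0.5, -0.3, -1.1]
grip_width: 0.0567
```

```bash
python3 -m handwheel '[{"fingers":0.2,"x":0,"y":-0.003,"z":0,"spin":0},{"fingers":0.2,"x":0,"y":-0.008,"z":0,"spin":0},{"fingers":0.2,"x":0,"y":-0.016,"z":0,"spin":0},{"fingers":0.2,"x":0,"y":-0.028,"z":0,"spin":0},{"fingers":0.2,"x":0,"y":-0.042,"z":0,"spin":0},{"fingers":0.2,"x":0,"y":-0.058,"z":0,"spin":0},{"fingers":0.2,"x":0,"y":-0.074,"z":0,"spin":0},{"fingers":0.2,"x":0,"y":-0.088,"z":0,"spin":0},{"fingers":0.2,"x":0,"y":-0.098,"z":0,"spin":0},{"fingers":0.2,"x":0,"y":-0.1,"z":0,"spin":0}]'
python3 - <<'E'
from h import *
p,d,c=snap('wrist');ps,ds,cs=snap('scene');o=get_obs();print(o['ee_pos'],o['force'])
a=cv2.resize(p[150:300,220:400],(540,450),interpolation=2);b=cv2.resize(ps[150:270,200:330],(260,240))
P=np.array([.4966,.1948,0]);q=proj(c,[P+[0,0,.034+.146]])[0];print('top expected',q)
m=d[int(q[1])-3:int(q[1])+4,int(q[0])-3:int(q[0])+4];print(np.median(m),atd(c,*q,np.median(m)))
im=np.zeros((450,800,3),np.uint8);im[:,:540]=a;im[:240,540:]=b;save('fin.png',im)
E
```

```text
time_s: 32.4
ee_pos: [0.4967, 0.1949, 0.245]
eef_rot: [-1.573, -0.001, 1.571]
force: [-0.0, 0.5, 0.4]
grip_width: 0.0565
[0.49635801 0.19477881 0.24348972] [-0.72304266  0.37690107  0.3123626 ]
top expected [323.25150431 266.65556581]
0.23977004 [0.49637849 0.19480067 0.18059448]
```

View pics/fin.png

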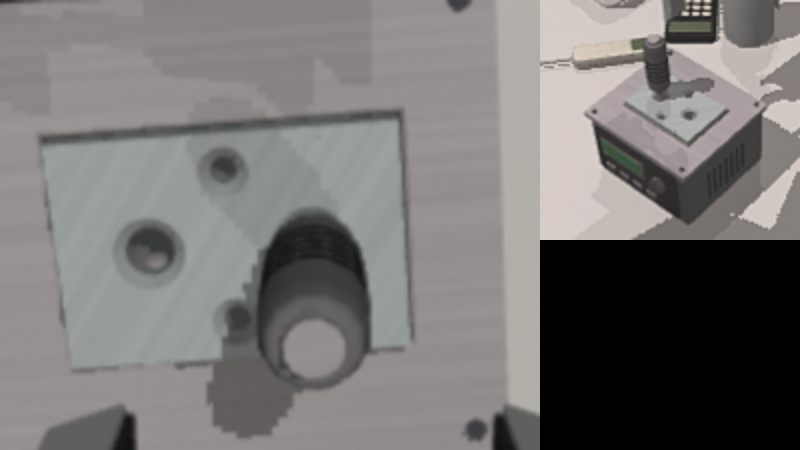

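The probe stands upright in well_1. Its top is at z = 0.1806 m (0.180 expected), so the ring is about 5 mm below the face. The gripper is clear.

```bash
python3 -c "
from station import workorder
print(workorder.hand_in())"
```

```text
the job is handed in; nothing more can be done
None
```

The smaller probe is now standing free in well_1, fully bottomed, with its ring about 5 mm below the face. I handed the job in at about 32.5 s; no verdict is reported.

- **First well:** I pushed the probe into well_2. It bottomed about 44 mm down at 15 N, with the ring about 16 mm above the face. That is the well with the spacer, so I drew the probe out.
- **Second well:** In well_1 it bottomed about 66 mm down. The highest force I read was 19.3 N, and a last 0.3 mm push added 3 N with no travel. I then eased off, opened the gripper and lifted clear.
- **Last checks:** Depth put the probe top at z = 0.181 m, against 0.180 m expected when bottomed. The final picture shows it upright in the well with the gripper clear and no force on the tool.
- **Limits of the checks:** The wrist and scene cameras disagreed by 1 to 2 mm on the wells' position, so I set the tip against the well rim in the wrist picture. I read the force only at the end of each move. I did not check every other object on the table, but no move came near them and no unexpected force showed.

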